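# Hold the curing lamp's shutter open over a sign blank

## Robot

A 6-joint arm with a two-finger parallel gripper is mounted at the origin on the work surface. World frame = base frame: x ahead of the robot, y to its left, z up, the work surface at z = 0. Lengths are in m, angles in degrees, forces in N, time in s.
With the tool pointing down it reaches from about 0.25 to 0.725 m from the base axis. Payload 9.7 kg.
Tool frame: the origin (TCP) lies on the centre line of the jaws, within the pads' length; the fingertips stand 19 mm ahead of it and the grasp point (between the pads) is the TCP (bot.tcp_to_tips is the z of the fingertips in the tool frame, in m); z points along the fingers, y is the line along which they close (so a half turn about z gives the same grasp; the last joint's range is limited). The gripper opens to 85 mm and grips with 20 to 120 N. Pads are 22 mm wide; open, the fingers measure 114 mm over their backs; the gripper's body (76 mm by 85 mm) begins 54 mm behind the grasp point. The pads swing forward as they close: fully open they stand 13 mm farther back than shut.
Start: joints at [-66.177, 4.979, 10.078, 95.1, 0, 90], TCP at [0.222, -0.503, 0.25] pointing down, gripper open.
Joint ranges: [-179.16, 179.16], [-48.56, 103.87], [-65.8, 70.77], [-126.05, 130.52], [-82.76, 87.17], [-180, 180]. Speed limits (degrees/s): [127.2, 127.2, 147.25, 180, 180, 180].

## Interface

Orientations are given as [roll, pitch, yaw] about the fixed x, y, z axes, in that order (R = Rz(yaw) Ry(pitch) Rx(roll)).
In Python, from workcell import bot gives the robot as it stands. The module is installed in compiled form; this text tells all that it offers.
- The arm moves only by the tool play_rows, never from a script. Its argument "increments" is a list of rows, each an object with "slide": the shift along the tool's x, y, z in mm, a list of three; "angular": the turn, a rotation vector about the tool's x, y, z in degrees, a list of three; "claw": the opening, from -1 (shut) to 1 (fully open). In form: [{"slide": [x, y, z], "angular": [rx, ry, rz], "claw": claw}, ...]. A call has 1 to 8 rows; each row shifts and turns the commanded pose from where the row before left it, along the tool's axes as they then stand; what a row does not reach is not made up. A row lasts 1/10 s, in which the tool goes at most 50 mm and 8.59 degrees, less where a joint would pass 70% of its speed; a pose out of reach is approached as far as the arm can. A call is refused whole if a number of a shift passes 50 or a number of a turn 8.59, either way. A call with a gripper value outside its range is refused whole. The fingers move at their own pace and stop on an object; "squeeze" is the grip in N (left out, the last holds). Time passes only in rows, so rows that do not move let the fingers close. It gives the time, the measured TCP pose, the force, the opening and the grip force at its end, in the units of the state.
- bot.get_obs(): the state, without advancing time (a new reading comes with each control period).
- bot.camera(name): name is "scene" or "top" or "wrist"; returns the picture (480x640x3 uint8, red, green, blue); there is no depth.
- bot.camera_info(name): a dict with "fovy" (degrees; the focal length in pixels is half the picture's height over the tangent of half this angle, whatever the lens; pixels are square), "cx", "cy" (the principal point, pixels), "R" (3x3) and "t" (3): a world point X has camera coordinates R X + t. Camera axes: x right, y down, z forward; pixel columns grow to the right and rows downward; lengths in m; the calibration is good to about 2 mm. A picture is of the moment at which its call begins: read the wrist's pose just before it. camera_info takes no time and is no camera call; for the wrist camera it gives the pose at the moment of the call.
- bot.job_done(): hands the job in; it is judged then, once.
The state is a dict: "time": time; "q": joint angles; "qd": joint speeds; "joint_efforts": joint torques, N m; "ee_pos": TCP position; "tcp_rot": TCP orientation; "wrist_force": force on the tool from outside, world axes, zero at the start; "torque": the same for the moment, N m; "opening": finger opening in m; "grasp_force": force on a finger pad.
Only numpy, scipy, OpenCV 4.12 (cv2) and the standard library are available. Lean on these libraries where they do the work, as an engineer would, in place of code of your own. Each camera call takes 0.05 s, during which the arm holds its last target. There are 200 camera calls.

## Task

Slide the large round sign blank flat across the table, without lifting it, until it lies wholly inside the ring drawn in front of the curing lamp. Then pull the lamp's spring-loaded shutter by its upright grip until the pointer at the grip's foot stands over the small index tab on the rail, and keep it there: finish while still holding the shutter open at the tab. Leave the other things on the table where they are.

Things in the scene. Friction and masses are not known exactly. Their poses are not given: they have to be found in the camera images.
- blank: the large round sign blank: a loose white disc, 110 mm in diameter, 18 mm thick, about 0.1 to 0.25 kg. Origin at the centre of its underside, z up
- spot (a point): centre, at table height, of the white ring (inner diameter 138 mm, on a thin black mat that is flush with the table and does not hinder sliding) in front of the lamp; the ring is fixed to the lamp and its frame is parallel to the lamp's
- lamp: the curing lamp, fixed: a grey box 130 mm deep (x), 170 wide (y), 110 high; along the foot of its front runs a black rail, 46 mm deep, 18 high, from y = -100 to +275 mm, with a 26 mm high stop at its left end. Origin on the table, middle of the front face; x points into the box, y along the rail the way the shutter is pulled, z up. The window faces -x; the ring's centre is 110 mm in front of it
- shutter (a joint): travel of the shutter along the lamp's +y, m: 0 = shut, 0.115 = mechanical stop. A spring pulls it back with about 4 N at 0, 9 N at 0.1 m, and shuts it when let go. Besides the grip it has a steel blade before the window, 82 to 198 mm from the grip's middle and up to 102 mm high, and a draw bar from blade to grip, top at 42 mm
- grip (a point): on the shutter's upright wooden grip, in the middle of its section, 100 mm above the table. The grip is 16 mm thick along the lamp's y, 26 mm along its x, and reaches from 32 to 122 mm above the table; shut, it stands 140 mm to the left of the lamp's origin, with 47 mm free between it and the lamp box
- pointer (a point): outer end of the slim steel pointer, 4 mm wide, at the foot of the grip 32 mm above the table; it moves with the grip and lies at the same place along the lamp's y as the grip's middle
- mark (a point): top centre of the index tab, a small bright metal tab clipped on the rail, 14 mm wide along the lamp's y, top 24 mm above the table; the pointer passes 7 mm above it. Its place along the rail varies, 45 to 85 mm from the pointer when shut; its axes are the lamp's
- rect_blank: bystander: loose white rectangular blank, 90 x 120 x 18 mm; origin at the centre of its underside
- small_disc: bystander: loose white disc, only 68 mm in diameter, 18 mm thick; origin at the centre of its underside
- screwdriver: bystander: screwdriver with a yellow handle, 200 mm long, lying at the robot's right; origin under its middle
- tape_roll: bystander: roll of paper tape lying flat, 96 mm in diameter, 25 mm high; origin at the centre of its underside
- tin: bystander: steel tin, 70 mm in diameter, 85 mm high, standing; origin at the centre of its underside
- brush_cup: bystander: white cup with brushes, 76 mm in diameter, 200 mm high with the brushes; origin at the centre of its underside
- hammer: bystander: hammer, 260 mm long, lying; origin under its middle
Mind the look-alikes: they are no part of the job. What is shaped like the blank but brown, orange or pink is not meant.

How it is judged:
By the outcome, as a careful person would: the job done as asked, in the order asked, and still so for the second after the job is handed in, while the arm keeps its last pose, push and grip.
It also fails if it takes over 64 s, if anything falls off the work surface, if the arm or the gripper's body presses on something with over 40 N, if the wrist force passes 120 N, or if a joint passes its speed limit or range.

## Working session

There is one attempt and no reset: what is moved stays moved. The work goes in short steps, Python scripts to look and compute and a tool call to move; the robot and the scene stay as the last step left them, time stands still between calls to the robot, and variables do not carry over. Pictures are saved under pics/ and viewed, at most 10 in all, crops included, and the job is handed in when it is done.

Besides the shell and the picture viewer there is one more tool, called after "Call:" by a JSON object that holds its "op" and its "data", one argument or row to a line. play_rows: Moves the arm, as the interface text tells. Its arguments: {"type":"object","properties":{"increments":{"type":"array"},"squeeze":{"type":"number"}},"required":["increments"]}

```bash
mkdir -p pics; python3 - <<'E'
from workcell import bot
import cv2
for n in("top","scene"):
    i=bot.camera_info(n);print(n,i)
    cv2.imwrite(f"pics/{n}0.png",bot.camera(n)[:,:,::-1])
o=bot.get_obs();print(o)
E
```

```text
top {'fovy': 54.567600943767026, 'cx': 322.58230123449476, 'cy': 242.64786956103583, 'R': array([[-0.00182857, -0.99958829, -0.02863401],
       [-0.99878632,  0.00323495, -0.04914686],
       [ 0.04921926,  0.02850938, -0.99838103]]), 't': array([0.07179195, 0.52397098, 1.1858667 ])}
scene {'fovy': 42.045531574804286, 'cx': 325.42766067322685, 'cy': 240.40913791761383, 'R': array([[ 0.73019852,  0.68320214,  0.00670514],
       [ 0.56337063, -0.59651366, -0.57165111],
       [-0.38655355,  0.42119627, -0.82046941]]), 't': array([-0.42971443, -0.19347178,  1.84805872])}
{'time': 0.1, 'q': array([-6.61785369e+01,  5.00649533e+00,  1.00381505e+01,  9.51005501e+01,
       -4.51411875e-04,  9.00004346e+01]), 'qd': array([ 0.05722756,  0.01469204,  0.12559076,  0.02966543, -0.03336517,
       -0.02023997]), 'joint_efforts': array([ 7.88835478e-04, -5.21562016e+01,  4.65653729e+01,  1.59567478e-02,
        5.02622379e-05,  1.28477700e-05]), 'ee_pos': array([ 0.22205683, -0.50296505,  0.24966035]), 'tcp_rot': array([-1.79931105e+02,  4.51934080e-04,  2.38210291e+01]), 'wrist_force': array([ 0.74522257,  0.56459552, -0.10259892]), 'torque': array([ 0.02656305, -0.01531431, -0.01519196]), 'grasp_force': 0.0, 'opening': 0.08551499924466188}
```

View pics/top0.png

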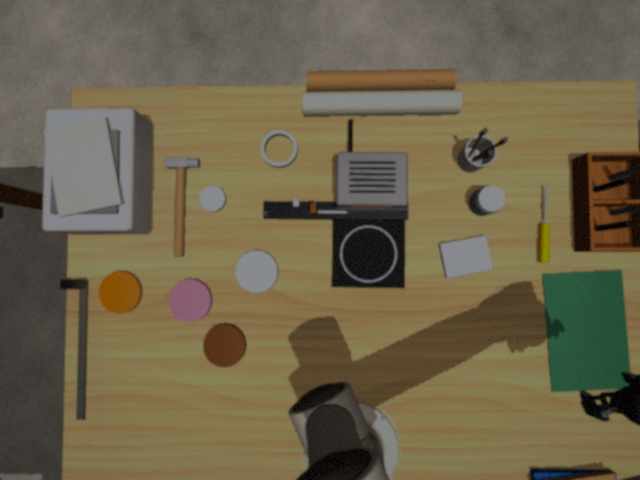

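View pics/scene0.png

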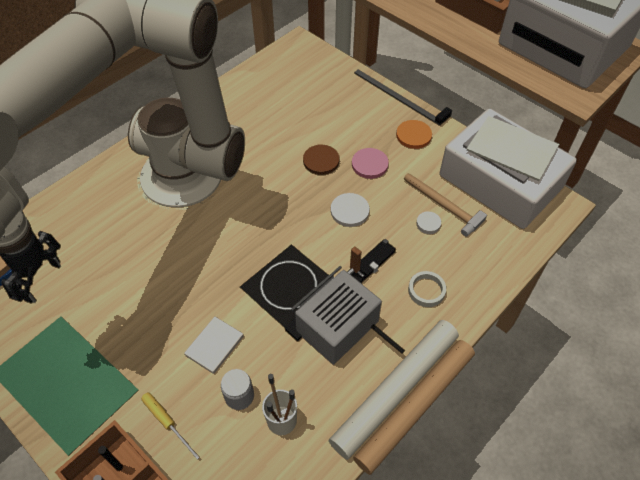

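Top view: blank at (257,271), ring at (368,254), grip at (313,208), rail running to (265,210). Bright disc (212,198) is the small disc. Next I measure precisely.

```bash
cat > h.py <<'E'
import numpy as np,cv2
from workcell import bot
def ray(n,px,z,i=None):
    i=i or bot.camera_info(n);f=240/np.tan(np.radians(i['fovy']/2))
    R=np.array(i['R']);c=-R.T@i['t'];d=R.T@np.array([(px[0]-i['cx'])/f,(px[1]-i['cy'])/f,1])
    return c+d*(z-c[2])/d[2]
def proj(n,X,i=None):
    i=i or bot.camera_info(n);f=240/np.tan(np.radians(i['fovy']/2));p=np.array(i['R'])@X+i['t'];return p[:2]/p[2]*f+[i['cx'],i['cy']]
E
python3 - <<'E'
from h import *
im=cv2.imread('pics/top0.png');g=cv2.cvtColor(im,cv2.COLOR_BGR2GRAY);hsv=cv2.cvtColor(im,cv2.COLOR_BGR2HSV)
m=((hsv[:,:,1]<60)&(g>110)).astype(np.uint8)
def comp(m,x,y,r=60):
    s=np.zeros_like(m);s[y-r:y+r,x-r:x+r]=m[y-r:y+r,x-r:x+r]
    n,l,st,c=cv2.connectedComponentsWithStats(s);d=[np.hypot(*(c[k]-[x,y])) for k in range(1,n) if st[k,4]>100];ks=[k for k in range(1,n) if st[k,4]>100]
    k=ks[int(np.argmin(d))];return (l==k).astype(np.uint8),c[k],st[k]
for nm,x,y,r,z in(("blank",257,271,30,.018),("ring",368,254,34,0)):
    b,c,s=comp(m,x,y,r);cs=cv2.findContours(b,0,1)[0];e=cv2.fitEllipse(max(cs,key=len));print(nm,c,s,e,ray('top',e[0],z))
# black mat + rail
b=(g<45).astype(np.uint8);b,c,s=comp(b,345,250,100);
k=cv2.findContours(b[225:290,:],0,1)[0];k=max(k,key=cv2.contourArea);r=cv2.minAreaRect(k);print('mat',r)
bx=cv2.boxPoints(r)+[0,225];print([ray('top',p,0).round(4)[:2].tolist() for p in bx])
cv2.imwrite('pics/c.png',cv2.resize(im[145:295,255:415],None,fx=5,fy=4*1.25*.8 and 5,interpolation=cv2.INTER_CUBIC)[:600*2][:, :800][:600])
E
```

```text
blank [255.90329218 271.06790123] [ 235  250   43   43 1458] ((255.8988494873047, 271.0632019042969), (41.9097900390625, 42.48551559448242), 167.81314086914062) [0.45131939 0.24209275 0.018     ]Traceback (most recent call last):
  File "<stdin>", line 9, in <module>
  File "<stdin>", line 7, in comp
    return _wrapfunc(a, 'argmin', axis=axis, out=out, **kwds)
    return _wrapit(obj, method, *args, **kwds)
    result = getattr(arr, method)(*args, **kwds)
ValueError: attempt to get argmin of an empty sequence
```

```bash
python3 - <<'E'
from h import *
im=cv2.imread('pics/top0.png');g=cv2.cvtColor(im,cv2.COLOR_BGR2GRAY)
# ring: bright pixels inside mat
s=np.zeros_like(g);s[222:286,335:403]=g[222:286,335:403];p=np.argwhere(s>(s[225:283,338:400].max()*0.6))[:,::-1].astype(np.float32)
e=cv2.fitEllipse(p);print('ring',len(p),e,ray('top',e[0],0))
# mat lower part
b=(g<55).astype(np.uint8);b[:224]=0;b[292:]=0;b[:,:325]=0;b[:,412:]=0
k=max(cv2.findContours(b,0,1)[0],key=cv2.contourArea);r=cv2.minAreaRect(k)
print('mat',r,[ray('top',q,0).round(4)[:2].tolist() for q in cv2.boxPoints(r)])
cv2.imwrite('pics/c.png',cv2.resize(im[145:265,255:415],None,fx=5,fy=5,interpolation=cv2.INTER_CUBIC))
E
```

```text
ring 527 ((368.1591491699219, 253.47987365722656), (54.90774154663086, 55.17228317260742), 138.5733184814453) [ 0.49627675 -0.04754876  0.        ]
mat ((367.5, 255.5), (63.0, 71.0), 90.0) [[0.5735, 0.0462], [0.5727, -0.1384], [0.4094, -0.1368], [0.4095, 0.0466]]
```

View pics/c.png

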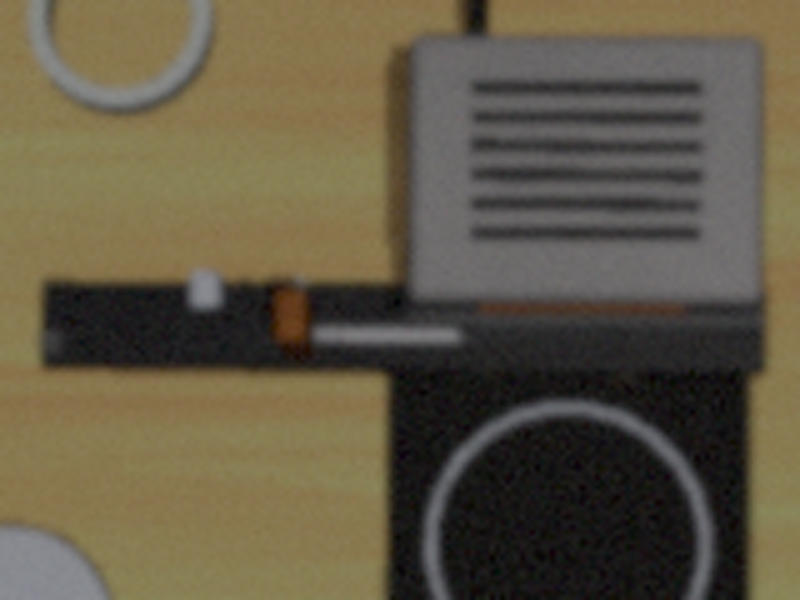

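Tab is at crop (206,290) and the pointer tip at (297,283), so px (296.2,203) and (314.4,201.6). The lamp sits almost square to the world axes.

```bash
cat >> h.py <<'E'
from scipy.spatial.transform import Rotation as Ro
def go(target,o=None):
    o=o or bot.get_obs();R=Ro.from_euler('xyz',o['tcp_rot'],degrees=True)
    print('pos',o['ee_pos'].round(4),'rot',o['tcp_rot'].round(2),'toolshift mm',(R.inv().apply(np.array(target)-o['ee_pos'])*1000).round(1),'t',round(o['time'],2))
E
python3 - <<'E'
from h import *
im=cv2.imread('pics/top0.png')
g=cv2.cvtColor(im,cv2.COLOR_BGR2GRAY).astype(float)
s=g[196:210,290:304];w=np.clip(s-110,0,None)*0
hsv=cv2.cvtColor(im,cv2.COLOR_BGR2HSV);w=((g>110)&(hsv[:,:,1]<60))[196:210,290:304]
y,x=np.nonzero(w);c=(x.mean()+290,y.mean()+196);print('tab',c,ray('top',c,.024),len(x))
print('ptr',ray('top',(314.4,201.6),.032),'grip',ray('top',(313.2,207.5),.122))
print(bot.tcp_to_tips); go([.44,.318,.2])
E
```

```text
tab (np.float64(295.6388888888889), np.float64(201.83333333333334)) [0.62898465 0.13931314 0.024     ] 36
ptr [0.62820286 0.09064445 0.032     ] grip [0.60179914 0.08933866 0.122     ]
0.019
pos [ 0.2221 -0.503   0.2497] rot [-179.93    0.     23.82] toolshift mm [ 530.9 -662.9   50.5] t 0.1
```

Call:
{"op": "play_rows", "data": {
  "increments": [
    {"slide":[29.5,-36.8,0],"angular":[0,0,0],"claw":0.64},
    {"slide":[29.5,-36.8,0],"angular":[0,0,0],"claw":0.64},
    {"slide":[29.5,-36.8,0],"angular":[0,0,0],"claw":0.64},
    {"slide":[29.5,-36.8,0],"angular":[0,0,0],"claw":0.64},
    {"slide":[29.5,-36.8,0],"angular":[0,0,0],"claw":0.64},
    {"slide":[29.5,-36.8,0],"angular":[0,0,0],"claw":0.64},
    {"slide":[29.5,-36.8,0],"angular":[0,0,0],"claw":0.64},
    {"slide":[29.5,-36.8,0],"angular":[0,0,0],"claw":0.64}
  ]
}}

```text
time: 0.9
ee_pos: [0.3189, -0.1368, 0.2502]
tcp_rot: [180.0, -0.0, 23.8]
wrist_force: [1.5, -0.2, 0.3]
opening: 0.0699
grasp_force: 0.0
```

Call:
{"op": "play_rows", "data": {
  "increments": [
    {"slide":[29.5,-36.8,0],"angular":[0,0,0],"claw":0.64},
    {"slide":[29.5,-36.8,0],"angular":[0,0,0],"claw":0.64},
    {"slide":[29.5,-36.8,0],"angular":[0,0,0],"claw":0.64},
    {"slide":[29.5,-36.8,0],"angular":[0,0,0],"claw":0.64},
    {"slide":[29.5,-36.8,0],"angular":[0,0,0],"claw":0.64},
    {"slide":[29.5,-36.8,0],"angular":[0,0,0],"claw":0.64},
    {"slide":[29.5,-36.8,0],"angular":[0,0,0],"claw":0.64},
    {"slide":[29.5,-36.8,0],"angular":[0,0,0],"claw":0.64}
  ]
}}

```text
time: 1.7
ee_pos: [0.4247, 0.2097, 0.2501]
tcp_rot: [-179.0, 0.0, 25.9]
wrist_force: [0.3, -0.7, 0.4]
opening: 0.0701
grasp_force: 0.0
```

Call:
{"op": "play_rows", "data": {
  "increments": [
    {"slide":[29.5,-36.8,0],"angular":[0,0,0],"claw":0.64},
    {"slide":[29.5,-36.8,0],"angular":[0,0,0],"claw":0.64},
    {"slide":[0,0,0],"angular":[0,0,-8.4],"claw":0.64},
    {"slide":[0,0,0],"angular":[0,0,-8.4],"claw":0.64},
    {"slide":[0,0,0],"angular":[0,0,-8.4],"claw":0.64},
    {"slide":[0,0,0],"angular":[0,0,-8.4],"claw":0.64},
    {"slide":[0,0,0],"angular":[0,0,-8.4],"claw":0.64},
    {"slide":[0,0,0],"angular":[0,0,-8.4],"claw":0.64}
  ]
}}

```text
time: 2.5
ee_pos: [0.4632, 0.265, 0.2516]
tcp_rot: [-178.3, -1.9, 79.3]
wrist_force: [-0.2, 0.1, 0.4]
opening: 0.0696
grasp_force: 0.0
```

Call:
{"op": "play_rows", "data": {
  "increments": [
    {"slide":[0,0,0],"angular":[0,0,-8.4],"claw":0.64},
    {"slide":[0,0,0],"angular":[0,0,-8.4],"claw":0.64},
    {"slide":[0,0,0],"angular":[0,0,-7.8],"claw":0.64},
    {"slide":[0,0,0],"angular":[0,0,0],"claw":0.64},
    {"slide":[0,0,0],"angular":[0,0,0],"claw":0.64}
  ]
}}

```text
time: 3.0
ee_pos: [0.4633, 0.265, 0.2518]
tcp_rot: [-179.3, -2.4, 103.3]
wrist_force: [0.3, 0.2, -0.7]
opening: 0.0698
grasp_force: 0.0
```

```bash
python3 - <<'E'
from h import *
i=bot.camera_info('wrist');im=bot.camera('wrist')[:,:,::-1];cv2.imwrite('pics/w1.png',im)
print(i['fovy'],[proj('wrist',p,i).round() for p in ([.4513,.2421,.018],[.6,.09,.122])])
go([.44,.318,.03]);print(bot.tcp_to_tips,bot.get_obs()['opening'],bot.get_obs()['q'])
E
```

```text
71.31326638765485 [array([314., 237.]), array([427., 454.])]
pos [0.4633 0.265  0.2518] rot [-179.29   -2.42  103.34] toolshift mm [ 47.5  -7.7 224.2] t 3.05
0.019 0.06983680607106178 [ 28.51270465   2.79592722   7.91943665  95.17703186   2.5262704
 105.16012674]
```

View pics/w1.png

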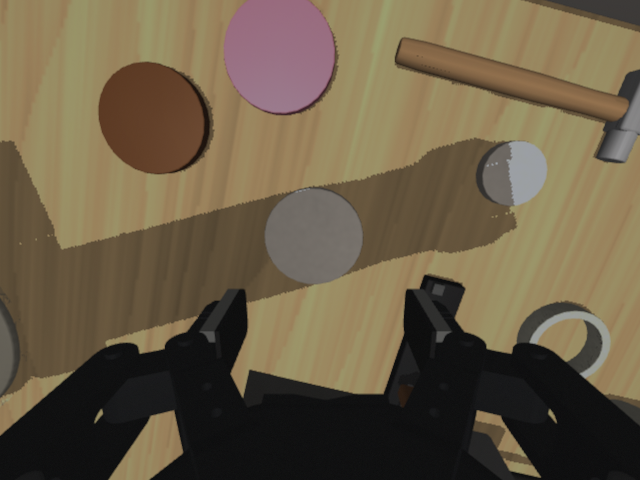

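Wrist view: blank at (313,236), exactly where predicted. The tool has a tilt of about 2° and a short position error to correct.

```bash
cat >> h.py <<'E'
def turn(rpy):
    o=bot.get_obs();R=Ro.from_euler('xyz',o['tcp_rot'],degrees=True)
    print('turn',np.degrees((R.inv()*Ro.from_euler('xyz',rpy,degrees=True)).as_rotvec()).round(2))
E
python3 - <<'E'
from h import *
turn([180,0,98.8]); i=bot.camera_info('wrist')
print(ray('wrist',(313.5,236),.018,i),ray('wrist',(280,55),.018,i))
E
```

```text
turn [-0.81 -2.39  4.55]
[0.45117272 0.24274078 0.018     ] [0.37835142 0.41240678 0.018     ]
```

Call:
{"op": "play_rows", "data": {
  "increments": [
    {"slide":[24,-4,15],"angular":[2.4,0,4.5],"claw":0.64},
    {"slide":[24,-4,30],"angular":[0,0,0],"claw":0.64},
    {"slide":[0,0,40],"angular":[0,0,0],"claw":0.64},
    {"slide":[0,0,0],"angular":[0,0,0],"claw":0.64}
  ]
}}

```text
time: 3.45
ee_pos: [0.4389, 0.3123, 0.1641]
tcp_rot: [-176.3, -2.1, 99.0]
wrist_force: [-0.4, -1.4, -0.7]
opening: 0.07
grasp_force: 0.0
```

```bash
python3 - <<'E'
from h import *
turn([180,0,98.8]);go([.44,.318,.03])
E
```

```text
turn [-3.74 -2.04  0.24]
pos [0.4389 0.3123 0.1641] rot [-176.27   -2.05   98.97] toolshift mm [  0.6  10.7 133.8] t 3.45
```

Call:
{"op": "play_rows", "data": {
  "increments": [
    {"slide":[0,0,0],"angular":[-3.7,-2.0,-0.2],"claw":0.64},
    {"slide":[5,2,40],"angular":[0,0,0],"claw":0.64},
    {"slide":[0,0,40],"angular":[0,0,0],"claw":0.64},
    {"slide":[0,0,30],"angular":[0,0,0],"claw":0.64},
    {"slide":[0,0,0],"angular":[0,0,0],"claw":0.64},
    {"slide":[0,0,0],"angular":[0,0,0],"claw":0.64}
  ]
}}

```text
time: 4.05
ee_pos: [0.4441, 0.3192, 0.0616]
tcp_rot: [179.5, -0.3, 99.2]
wrist_force: [1.0, 0.5, -0.3]
opening: 0.07
grasp_force: 0.0
```

```bash
python3 - <<'E'
from h import *
turn([180,0,98.8]);go([.4513-.1535*.08,.2424+.988*.08,.03])
E
```

```text
turn [ 0.5  -0.31  0.42]
pos [0.4441 0.3192 0.0616] rot [179.5   -0.31  99.23] toolshift mm [ 2.8 -4.9 31.6] t 4.05
```

Call:
{"op": "play_rows", "data": {
  "increments": [
    {"slide":[3,-5,20],"angular":[0.5,-0.3,0.4],"claw":0.64},
    {"slide":[0,0,12],"angular":[0,0,0],"claw":0.64},
    {"slide":[0,0,5],"angular":[0,0,0],"claw":0.64},
    {"slide":[0,0,0],"angular":[0,0,0],"claw":0.64}
  ]
}}

```text
time: 4.45
ee_pos: [0.4378, 0.3212, 0.022]
tcp_rot: [-179.9, 0.0, 98.9]
wrist_force: [-1.0, -0.1, -0.3]
opening: 0.0703
grasp_force: 0.0
```

Call:
{"op": "play_rows", "data": {
  "increments": [
    {"slide":[0,0,3],"angular":[0,0,0],"claw":0.64},
    {"slide":[0,0,0],"angular":[0,0,0],"claw":0.64}
  ]
}}

```text
time: 4.65
ee_pos: [0.4382, 0.3214, 0.0197]
tcp_rot: [-180.0, 0.0, 98.9]
wrist_force: [-0.0, -1.3, -1.3]
opening: 0.0695
grasp_force: 0.0
```

Call:
{"op": "play_rows", "data": {
  "increments": [
    {"slide":[-10,0,-1],"angular":[0,0,0],"claw":0.64},
    {"slide":[-10,0,0],"angular":[0,0,0],"claw":0.64},
    {"slide":[-10,0,0],"angular":[0,0,0],"claw":0.64},
    {"slide":[-15,0,0],"angular":[0,0,0],"claw":0.64},
    {"slide":[-15,0,0],"angular":[0,0,0],"claw":0.64},
    {"slide":[-15,0,0],"angular":[0,0,0],"claw":0.64},
    {"slide":[-15,0,0],"angular":[0,0,0],"claw":0.64},
    {"slide":[-10,0,0],"angular":[0,0,0],"claw":0.64}
  ]
}}

```text
time: 5.45
ee_pos: [0.4538, 0.2211, 0.0206]
tcp_rot: [-179.9, 0.0, 98.9]
wrist_force: [-0.2, 2.7, 0.7]
opening: 0.0703
grasp_force: 0.9
```

```bash
python3 - <<'E'
from h import *
i=bot.camera_info('wrist');im=bot.camera('wrist')[:,:,::-1]
t=bot.camera('top')[:,:,::-1];cv2.imwrite('pics/w2.png',np.hstack([cv2.resize(im,(400,300)),cv2.resize(t[100:340,180:500],(400,300))]))
turn([180,0,98.8]);go([.488,.005,.02])
E
```

```text
turn [-0.07  0.05  0.01]
pos [0.4537 0.2211 0.0205] rot [-1.7993e+02  5.0000e-02  9.8810e+01] toolshift mm [-218.8    0.8    0.7] t 5.55
```

View pics/w2.png

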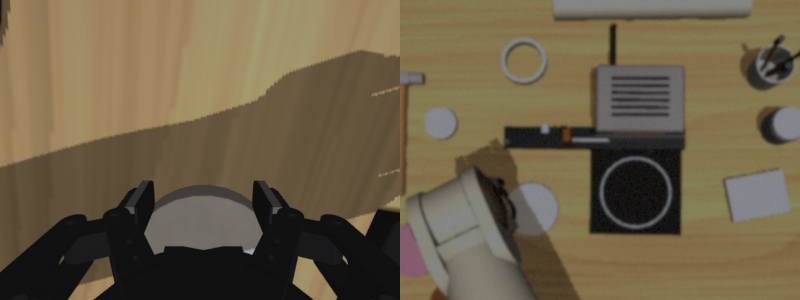

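Wrist half: the disc is cradled between the fingers. Top half: the disc is at about (530,208) and heading for the ring. I keep pushing.

Call:
{"op": "play_rows", "data": {
  "increments": [
    {"slide":[-13,0,0],"angular":[0,0,0],"claw":0.64},
    {"slide":[-16,0,0],"angular":[0,0,0],"claw":0.64},
    {"slide":[-16,0,0],"angular":[0,0,0],"claw":0.64},
    {"slide":[-16,0,0],"angular":[0,0,0],"claw":0.64},
    {"slide":[-16,0,0],"angular":[0,0,0],"claw":0.64},
    {"slide":[-16,0,0],"angular":[0,0,0],"claw":0.64},
    {"slide":[-16,0,0],"angular":[0,0,0],"claw":0.64},
    {"slide":[-14,0,0],"angular":[0,0,0],"claw":0.64}
  ]
}}

```text
time: 6.35
ee_pos: [0.4725, 0.1002, 0.0204]
tcp_rot: [-179.9, 0.0, 98.9]
wrist_force: [0.0, 2.1, 1.0]
opening: 0.0699
grasp_force: 0.7
```

Call:
{"op": "play_rows", "data": {
  "increments": [
    {"slide":[-13,0,0],"angular":[0,0,0],"claw":0.64},
    {"slide":[-13,0,0],"angular":[0,0,0],"claw":0.64},
    {"slide":[-12,0,0],"angular":[0,0,0],"claw":0.64},
    {"slide":[-10,0,0],"angular":[0,0,0],"claw":0.64},
    {"slide":[-8,0,0],"angular":[0,0,0],"claw":0.64},
    {"slide":[-6,0,0],"angular":[0,0,0],"claw":0.64},
    {"slide":[-4,0,0],"angular":[0,0,0],"claw":0.64},
    {"slide":[0,0,0],"angular":[0,0,0],"claw":0.64}
  ]
}}

```text
time: 7.15
ee_pos: [0.4828, 0.0355, 0.0206]
tcp_rot: [-179.9, 0.0, 98.9]
wrist_force: [1.4, 0.3, 0.4]
opening: 0.0697
grasp_force: 0.0
```

```bash
python3 - <<'E'
from h import *
t=bot.camera('top')[:,:,::-1];cv2.imwrite('pics/t3.png',cv2.resize(t[190:300,270:420],(750,550),interpolation=cv2.INTER_CUBIC))
go([.488,.005,.02])
E
```

```text
pos [0.4828 0.0357 0.0206] rot [-1.7994e+02  3.0000e-02  9.8890e+01] toolshift mm [-31.1   0.4   0.6] t 7.2
```

View pics/t3.png

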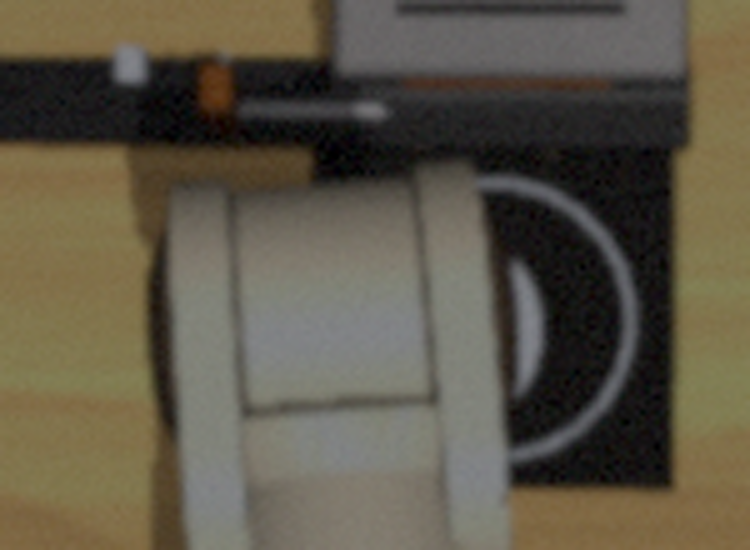

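The disc's right edge is at (546,325), i.e. px (379.2,255). The ring's inner right edge is at (622,320).

```bash
python3 - <<'E'
from h import *
print(ray('top',(379.2,255),.018)+[0,.055,0])
E
```

```text
[ 0.49185346 -0.01944608  0.018     ]
```

Call:
{"op": "play_rows", "data": {
  "increments": [
    {"slide":[-6,0,0],"angular":[0,0,0],"claw":0.64},
    {"slide":[-7,0,0],"angular":[0,0,0],"claw":0.64},
    {"slide":[-6,0,0],"angular":[0,0,0],"claw":0.64},
    {"slide":[-5,0,0],"angular":[0,0,0],"claw":0.64},
    {"slide":[-3,0,0],"angular":[0,0,0],"claw":0.64},
    {"slide":[-2,0,0],"angular":[0,0,0],"claw":0.64},
    {"slide":[0,0,0],"angular":[0,0,0],"claw":0.64},
    {"slide":[0,0,0],"angular":[0,0,0],"claw":0.64}
  ]
}}

```text
time: 8.0
ee_pos: [0.4873, 0.0071, 0.0206]
tcp_rot: [-179.9, 0.0, 98.9]
wrist_force: [0.1, -0.6, -0.3]
opening: 0.0702
grasp_force: 0.0
```

Call:
{"op": "play_rows", "data": {
  "increments": [
    {"slide":[10,0,0],"angular":[0,0,0],"claw":0.64},
    {"slide":[20,0,0],"angular":[0,0,0],"claw":0.64},
    {"slide":[20,0,-10],"angular":[0,0,0],"claw":0.64},
    {"slide":[20,0,-30],"angular":[0,0,0],"claw":0.64},
    {"slide":[20,0,-40],"angular":[0,0,0],"claw":0.64},
    {"slide":[20,0,-40],"angular":[0,0,0],"claw":0.1},
    {"slide":[10,0,-45],"angular":[0,0,0],"claw":0.1},
    {"slide":[0,0,0],"angular":[0,0,0],"claw":0.1}
  ]
}}

```text
time: 8.8
ee_pos: [0.4703, 0.1282, 0.1917]
tcp_rot: [179.6, -0.1, 99.0]
wrist_force: [0.4, -0.7, -0.5]
opening: 0.047
grasp_force: 0.0
```

```bash
python3 - <<'E'
from h import *
t=bot.camera('top')[:,:,::-1];cv2.imwrite('pics/t4.png',cv2.resize(t[190:300,270:420],(750,550),interpolation=cv2.INTER_CUBIC))
g=cv2.cvtColor(np.ascontiguousarray(t),cv2.COLOR_BGR2GRAY)
b=(g[:,:]>95).astype(np.uint8);r=b[222:286,335:403];n,l,s,c=cv2.connectedComponentsWithStats(r)
for k in range(1,n):
  if s[k,4]>60:print(s[k],ray('top',c[k]+[335,222],.018))
turn([180,0,180]);turn([180,0,0]);go([.602,.089,.2]);print(bot.get_obs()['q'])
E
```

```text
[  12   11   42   42 1413] [ 0.49514941 -0.04469312  0.018     ]
turn [  0.22   0.16 -80.99]
turn [ 0.16 -0.22 99.01]
pos [0.4697 0.1275 0.1887] rot [ 1.7976e+02 -2.0000e-02  9.9010e+01] toolshift mm [-58.7 124.6 -10.8] t 8.85
[ 1.51893775e+01 -4.73237692e+00 -6.46956530e+00  8.80189690e+01
 -6.83497231e-03  9.61832655e+01]
```

View pics/t4.png

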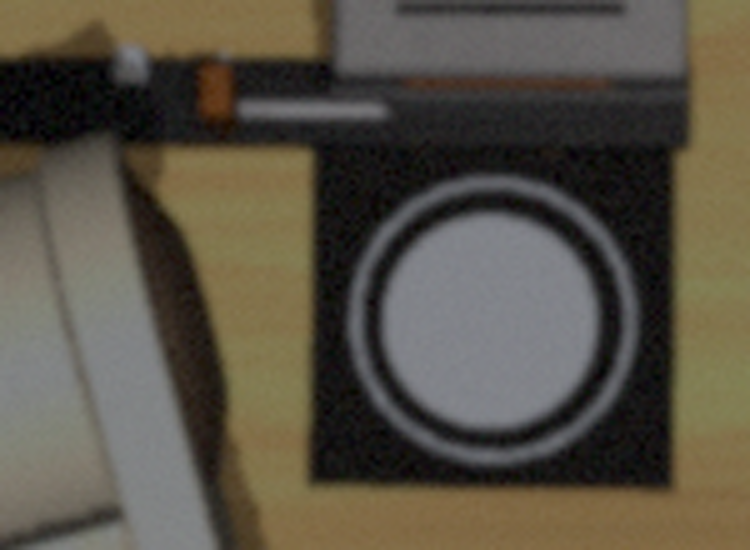

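The disc (490,320) lies centred in the ring to within about 3 mm. Next I turn the tool and go to the grip.

Call:
{"op": "play_rows", "data": {
  "increments": [
    {"slide":[0,0,0],"angular":[0,0,-8.1],"claw":0.1},
    {"slide":[0,0,0],"angular":[0,0,-8.1],"claw":0.1},
    {"slide":[0,0,0],"angular":[0,0,-8.1],"claw":0.1},
    {"slide":[0,0,0],"angular":[0,0,-8.1],"claw":0.1},
    {"slide":[0,0,0],"angular":[0,0,-8.1],"claw":0.1},
    {"slide":[0,0,0],"angular":[0,0,-8.1],"claw":0.1},
    {"slide":[0,0,0],"angular":[0,0,-8.1],"claw":0.1},
    {"slide":[0,0,0],"angular":[0,0,-8.1],"claw":0.1}
  ]
}}

```text
time: 9.65
ee_pos: [0.4682, 0.1259, 0.1843]
tcp_rot: [-179.9, -0.1, 164.0]
wrist_force: [0.1, -0.2, 0.7]
opening: 0.047
grasp_force: 0.0
```

Call:
{"op": "play_rows", "data": {
  "increments": [
    {"slide":[0,0,0],"angular":[0,0,-8.1],"claw":0.1},
    {"slide":[0,0,0],"angular":[0,0,-8.1],"claw":0.1},
    {"slide":[-25,-10,-5],"angular":[0,0,0],"claw":0.1},
    {"slide":[-35,-10,-5],"angular":[0,0,0],"claw":0.1},
    {"slide":[-35,-10,-5],"angular":[0,0,0],"claw":0.1},
    {"slide":[-33,-8,-5],"angular":[0,0,0],"claw":0.1},
    {"slide":[0,0,0],"angular":[0,0,0],"claw":0.1},
    {"slide":[0,0,0],"angular":[0,0,0],"claw":0.1}
  ]
}}

```text
time: 10.45
ee_pos: [0.5965, 0.0876, 0.2036]
tcp_rot: [-180.0, -0.2, 179.9]
wrist_force: [-0.3, 0.2, -0.2]
opening: 0.0471
grasp_force: 0.0
```

```bash
python3 - <<'E'
from h import *
i=bot.camera_info('wrist');im=bot.camera('wrist')[:,:,::-1];cv2.imwrite('pics/w5.png',im)
for p in ([.602,.0905,.122],[.629,.0905,.032],[.629,.1393,.024],[.602,.0905,.1]):print(proj('wrist',np.array(p),i).round())
turn([180,0,180]);go([.602,.0905,.1])
np.save('wi.npy',i,allow_pickle=True)
E
```

```text
[331. 266.]
[329. 260.]
[380. 257.]
[331. 255.]
turn [-0.04 -0.19 -0.1 ]
pos [0.596  0.0878 0.2042] rot [-179.96   -0.19  179.9 ] toolshift mm [ -6.3   2.8 104.1] t 10.5
```

View pics/w5.png

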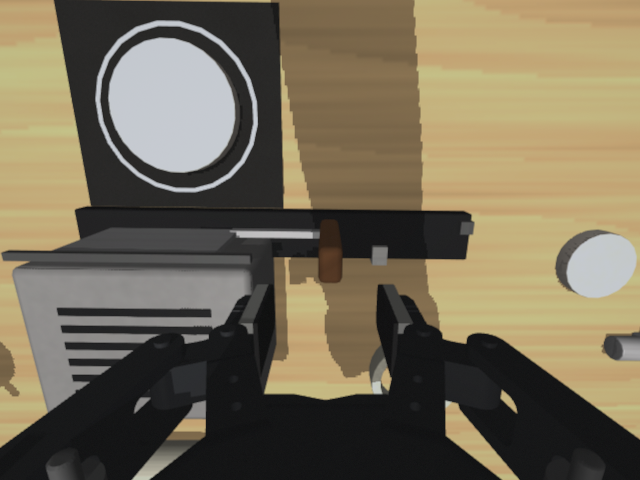

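Wrist view: the grip top (330,266) and tab (379,255) match the predictions. Descending to grasp.

Call:
{"op": "play_rows", "data": {
  "increments": [
    {"slide":[-6,3,24],"angular":[0,0,0],"claw":0.1},
    {"slide":[0,0,30],"angular":[0,0,0],"claw":0.1},
    {"slide":[0,0,30],"angular":[0,0,0],"claw":0.1},
    {"slide":[0,0,18],"angular":[0,0,0],"claw":0.1},
    {"slide":[0,0,0],"angular":[0,0,0],"claw":0.1}
  ]
}}

```text
time: 11.0
ee_pos: [0.6001, 0.0909, 0.1006]
tcp_rot: [-179.9, -0.3, 179.9]
wrist_force: [-0.3, -0.8, 0.4]
opening: 0.0469
grasp_force: 0.0
```

Call:
{"op": "play_rows", "data": {
  "increments": [
    {"slide":[0,0,0],"angular":[0,0,0],"claw":-0.6},
    {"slide":[0,0,0],"angular":[0,0,0],"claw":-0.8},
    {"slide":[0,0,0],"angular":[0,0,0],"claw":-1},
    {"slide":[0,0,0],"angular":[0,0,0],"claw":-1},
    {"slide":[0,0,0],"angular":[0,0,0],"claw":-1},
    {"slide":[0,0,0],"angular":[0,0,0],"claw":-1}
  ],
  "squeeze": 60
}}

```text
time: 11.6
ee_pos: [0.6031, 0.0906, 0.1054]
tcp_rot: [180.0, 0.1, 179.9]
wrist_force: [-4.0, 0.1, 7.5]
opening: 0.0155
grasp_force: 58.9
```

Call:
{"op": "play_rows", "data": {
  "increments": [
    {"slide":[0,4,0],"angular":[0,0,0],"claw":-1},
    {"slide":[0,7,0],"angular":[0,0,0],"claw":-1},
    {"slide":[0,8,0],"angular":[0,0,0],"claw":-1},
    {"slide":[0,8,0],"angular":[0,0,0],"claw":-1},
    {"slide":[0,8,0],"angular":[0,0,0],"claw":-1},
    {"slide":[0,8,0],"angular":[0,0,0],"claw":-1},
    {"slide":[0,5,0],"angular":[0,0,0],"claw":-1},
    {"slide":[0,0,0],"angular":[0,0,0],"claw":-1}
  ]
}}

```text
time: 12.4
ee_pos: [0.6037, 0.1383, 0.1053]
tcp_rot: [-179.9, 0.1, 179.8]
wrist_force: [0.5, -6.6, 6.7]
opening: 0.0154
grasp_force: 58.7
```

```bash
python3 - <<'E'
from h import *
s=bot.camera('scene')[:,:,::-1];w=bot.camera('wrist')[:,:,::-1];t=bot.camera('top')[:,:,::-1]
y=bot.get_obs()['ee_pos'][1];print(y,bot.get_obs()['wrist_force'])
for d in(.1393,y):print(proj('scene',np.array([.629,d,.024])),proj('wrist',np.array([.629,d,.024])),proj('top',np.array([.629,d,.024])))
R=lambda a:cv2.resize(a,(400,300),interpolation=cv2.INTER_CUBIC)
cv2.imwrite('pics/m6.png',np.vstack([np.hstack([R(s[225:285,330:410]),R(w)]),np.hstack([R(t[180:225,270:330]),R(w[180:330,260:460])])]))
E
```

```text
0.13781880754636538 [-0.25730844 -6.54437491  6.36167512]
[372.87868173 264.74953892] [329.07884845 293.13727313] [295.64399129 201.82736736]
[372.5121323  265.09454847] [326.86634883 293.13968487] [296.21869241 201.82406407]
```

View pics/m6.png

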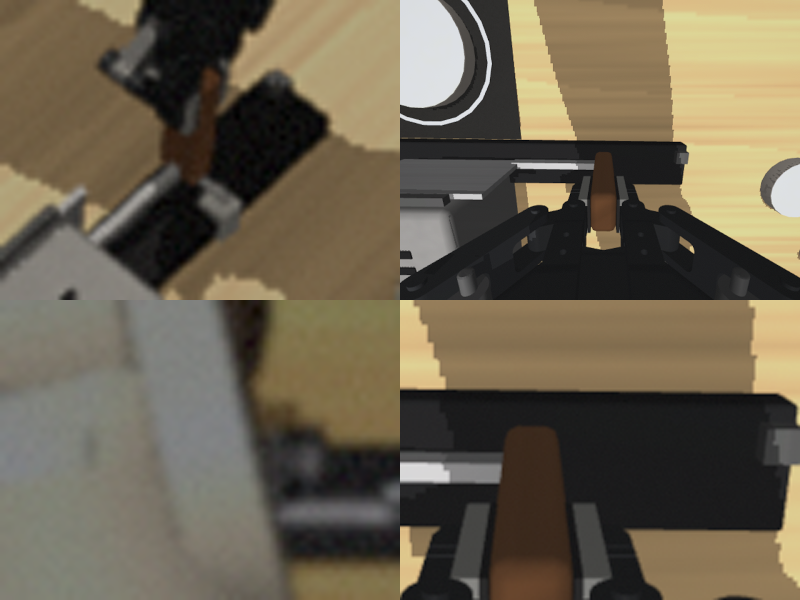

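The grip has moved over to the tab, which is partly hidden. I re-measure the tab relative to the grip numerically in the earlier wrist picture and in the scene picture.

```bash
python3 - <<'E'
from h import *
i=np.load('wi.npy',allow_pickle=True).item()
im=cv2.imread('pics/w5.png');g=cv2.cvtColor(im,cv2.COLOR_BGR2GRAY);hs=cv2.cvtColor(im,cv2.COLOR_BGR2HSV)
b=g[240:272,362:400]>80
print('tab rows',[(r+240,np.nonzero(b[r])[0][[0,-1]]+362) for r in range(2,30,3) if b[r].any()])
w=(hs[:,:,1]>90)&(g<75)&(g>25)&(hs[:,:,0]<20);r=w[215:290,310:350]
print('grip rows',[(k+215,np.nonzero(r[k])[0][[0,-1]]+310) for k in range(5,75,8) if r[k].any()])
for px,z in(((379,255),.024),((330.5,266),.122)):print(ray('wrist',px,z,i))
s0=cv2.imread('pics/scene0.png');s=bot.camera('scene')[:,:,::-1]
R=lambda a:cv2.resize(a,(400,500),interpolation=cv2.INTER_CUBIC)
a=[R(q[240:290,352:392]) for q in (s0,s)]
for q in a:
  for y,c in((.1393-.007,(0,255,0)),(.1393+.007,(0,0,255))):
    p=(proj('scene',np.array([.629,y,.024]))-[352,240])*10;cv2.circle(q,tuple(p.astype(int).tolist()),3,c,-1)
cv2.imwrite('pics/m7.png',np.hstack(a))
E
```

```text
tab rows [(248, array([373, 387])), (251, array([372, 387])), (254, array([372, 387])), (257, array([372, 386])), (260, array([362, 399])), (263, array([362, 399])), (266, array([362, 399])), (269, array([362, 399]))]
grip rows [(220, array([322, 335])), (228, array([320, 338])), (236, array([320, 339])), (244, array([319, 341])), (252, array([318, 342])), (260, array([318, 342])), (268, array([318, 341])), (276, array([318, 341]))]
[0.62695018 0.13796868 0.024     ]
[0.60201965 0.0900479  0.122     ]
```

View pics/m7.png

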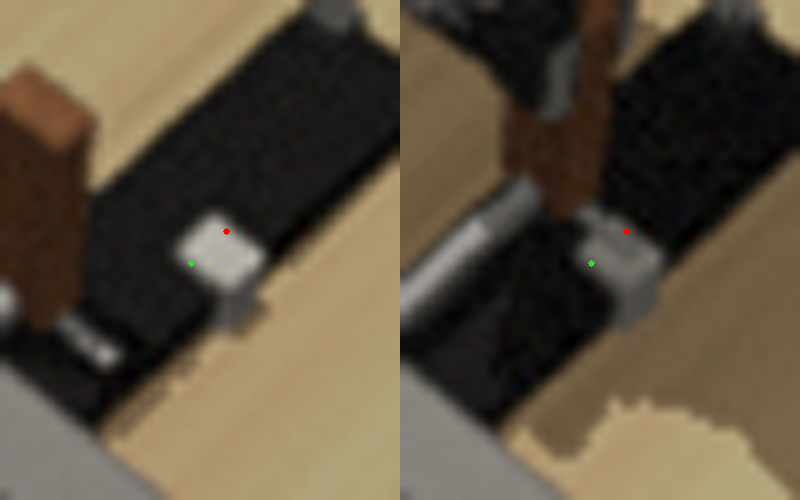

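The pointer already lies over the tab (right half, about (620,245)). All estimates say it is about 1 mm short, so I nudge it and let it settle.

Call:
{"op": "play_rows", "data": {
  "increments": [
    {"slide":[0,1,0],"angular":[0,0,0],"claw":-1},
    {"slide":[0,0,0],"angular":[0,0,0],"claw":-1},
    {"slide":[0,0,0],"angular":[0,0,0],"claw":-1},
    {"slide":[0,0,0],"angular":[0,0,0],"claw":-1},
    {"slide":[0,0,0],"angular":[0,0,0],"claw":-1}
  ]
}}

```text
time: 13.1
ee_pos: [0.6038, 0.1387, 0.1053]
tcp_rot: [-179.9, 0.1, 179.8]
wrist_force: [0.2, -6.0, 7.1]
opening: 0.0155
grasp_force: 58.6
```

```bash
python3 - <<'E'
from h import *
o=bot.get_obs();print(o['ee_pos'],o['grasp_force'],o['wrist_force'])
t=bot.camera('top')[:,:,::-1];g=cv2.cvtColor(np.ascontiguousarray(t),cv2.COLOR_BGR2GRAY)
n,l,s,c=cv2.connectedComponentsWithStats((g[222:286,335:403]>95).astype(np.uint8))
print([(s[k],ray('top',c[k]+[335,222],.018)) for k in range(1,n) if s[k,4]>300])
if .135<o['ee_pos'][1]<.142: print(bot.job_done())
E
```

```text
[0.60377893 0.13867616 0.1053345 ] 58.64461004734039 [ 0.17941053 -6.02773577  7.06626459]
[(array([  12,   11,   42,   42, 1410], dtype=int32), array([ 0.4951254 , -0.04469585,  0.018     ]))]
the job is handed in; nothing more can be done
None
```

I handed the job in: the blank lies inside the ring, about 3 mm off centre, and the gripper is still holding the shutter open with the pointer over the index tab (within about 1 mm by my measurements).

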